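# Slide the wet giraffe to the drying fan

## Robot

A 6-joint arm with a two-finger parallel gripper is mounted at the origin on the work surface. World frame = base frame: x ahead of the robot, y to its left, z up, the work surface at z = 0. Lengths are in m, angles in rad, forces in N, time in s.
With the tool pointing down it reaches from about 0.35 to 0.85 m from the base axis. Payload 8.1 kg.
Tool frame: the origin (TCP) lies at the very end of the fingers, on their centre line; the grasp point (between the pads) lies 19 mm behind it (ctrl.tcp_to_grasp is the distance from the TCP to the grasp point, in m); z points along the fingers, y is the direction in which the jaws open and shut (so a half turn about z gives the same grasp; the last joint's range is limited). The gripper opens to 85 mm and grips with 20 to 120 N. Pads are 22 mm wide; open, the fingers measure 114 mm over their backs; the gripper's body (76 mm by 85 mm) begins 54 mm behind the grasp point. The pads swing forward as they close: fully open they stand 13 mm farther back than shut.
Start: joints at [1.135, 0.13, 1.488, -0, 1.523, -0.085], TCP at [0.206, 0.563, 0.201] pointing down, gripper open.
Joint ranges: [-2.96, 2.96], [-0.89, 2.26], [0.02, 2.5], [-1.34, 4.48], [0, 2.73], [-2.66, 2.66]. Speed limits (rad/s): [2.39, 2.39, 2.79, 3.14, 3.14, 3.14].

## Interface

Orientations are given as a rotation vector (axis times angle).
In Python, from station import sensors, capture, camera_params, ticket, ctrl gives the robot as it stands. The module is installed in compiled form; this text tells all that it offers.
- The arm moves only by the tool drive_tool, never from a script. Its argument "steps" is a list that holds one entry, the list of rows, each a list of 7 numbers: the turn, a rotation vector about the tool's x, y, z in degrees, then the shift along the tool's x, y, z in cm, then the closure in counts, from 0 (fully open) to 255 (shut). In form: [[[ax, ay, az, x, y, z, grip], ...]]. A call has 1 to 12 rows; each row shifts and turns the commanded pose from where the row before left it, along the tool's axes as they then stand; what a row does not reach is not made up. A row lasts 1/12 s, in which the tool goes at most 41.7 mm and 7.16 degrees, less where a joint would pass 70% of its speed; a pose out of reach is approached as far as the arm can. A call is refused whole if a number of a shift passes 4.17 or a number of a turn 7.16, either way. A call with a gripper value outside its range is refused whole. The fingers move at their own pace and stop on an object; "squeeze" is the grip in N (left out, the last holds). Time passes only in rows, so rows that do not move let the fingers close. It gives the time, the measured TCP pose, the force and the opening at its end, in the units of the state.
- sensors.read_state(): the state, without advancing time (a new reading comes with each control period).
- capture(name): name is "side" or "top"; returns (picture, depth): 480x640x3 uint8, red, green, blue; 480x640 float32, m along the optical axis (not along the pixel's ray), 0 where there is no reading.
- camera_params(name): a dict with "fx", "fy", "cx", "cy" (pixels), "k1" (the pictures are not rectified: a ray, as slopes to the right and down, at radius r is drawn at 1 + k1 r^2 times it, then the intrinsics apply), "rvec" (rotation vector, rad) and "tvec" (3), from world to camera coordinates, as OpenCV has them. Camera axes: x right, y down, z forward; pixel columns grow to the right and rows downward; lengths in m; the calibration is good to about 2 mm. A picture is of the moment at which its call begins. camera_params takes no time and is no camera call.
- ticket.sign_off(): hands the job in, once; it reports no verdict.
The state is a dict: "time_s": time; "q": joint angles; "joint_velocities": joint speeds; "joint_efforts": joint torques, N m; "eef_pos": TCP position; "tool_rot": TCP orientation; "ft_force": force on the tool from outside, world axes, zero at the start; "ft_torque": the same for the moment, N m; "width": opening from 0.0 (shut) to 1.0 (fully open).
Only numpy, scipy, OpenCV 4.12 (cv2) and the standard library are available. Lean on these libraries where they do the work, as an engineer would, in place of code of your own. Each camera call takes 0.05 s, during which the arm holds its last target.

## Task

Press the red lock button on the blue carriage right down with the fingertips and, keeping it held down all the way, push the carriage along its rail until it stands fully home against the rubber end stop by the fan; only then let go, so that the button springs up and locks it there, and move clear. Do not touch the giraffe, whose paint is wet: it must ride along standing in its place. Pick nothing up, and leave the jar, tape, paint pot and brush can where they are.

Things in the scene. Friction and masses are not known exactly. Their poses are not given: they have to be found in the camera images.
- slide_base: Fixed aluminium slide on the table, 125 x 430 mm, 8 mm thick. Its +y is the sliding direction, towards end stop and fan; z up. Origin on the table below the middle of the lock button at its start. Black rubber end stop at y = 300-314 mm, 38 mm high; white fan box at y = 341-375 mm, 108 mm high; dark toothed steel comb, 22 mm high, at x = 44-66 mm.
- carriage (a joint): Travel of the blue carriage (80 x 205 mm) along slide_base +y in m: 0 start (locked), 0.12 fully home at the end stop. Unlocked it slides with 1 to 2 N; button up, a pin in the comb (teeth every 10 mm) leaves 1.5 mm of play. A low blue ledge (top 30 mm above the table) holds the button; ahead of it a wooden platform (top at 60 mm) holds the giraffe.
- lock_button (a joint): How far the lock button is pressed down, in m: 0 up (locked), 0.008 fully down. The pin is clear of the comb from about 0.005. Spring: about 2 N at the start, 5 N fully down; it springs up when released.
- button_top (a point): Middle of the top face of the red lock button, a flat pad 50 mm wide (across the rail) by 42 mm long (along the rail). The face is 43 mm above the table when up, 35 mm when fully down. It rides with the carriage.
- step_face (a point): Middle of the upright wooden step of the carriage, 24 mm ahead (slide_base +y) of the button's middle, 50 mm above the table. The step faces back over the button, is 80 mm wide and rises from 30 to 60 mm above the table, so fingertips standing on the button can push against it.
- plate (a point): Middle of the grey disc (74 mm across) on top of the carriage platform where the giraffe stands, 60 mm above the table, 128 mm ahead of the button's middle. It rides with the carriage.
- giraffe: Loose orange clay giraffe, wet paint, 56 mm across at the foot, about 94 mm tall, 150 g; the origin is under the middle of its foot. It stands on the disc, within 5 mm of its middle, not fixed. Not to be touched.
- water_jar: Loose glass jar, 60 mm across, 68 mm high, bystander on the table; origin under its middle.
- tape_roll: Loose cream tape roll lying flat, 84 mm across, 40 mm high, bystander; origin under its middle.
- paint_pot: Loose yellow paint pot, 56 mm across, 55 mm high, bystander; origin under its middle.
- brush_can: Loose yellow ribbed can with brushes, 70 mm across, 115 mm high (brushes to 195 mm), bystander; origin under its middle.

How it is judged:
By the outcome, as a careful person would: the job done as asked, in the order asked, and still so for the second after the job is handed in, with the robot touching nothing.
It also fails if it takes over 40 s, if anything falls off the work surface, if the arm or the gripper's body presses on something with over 40 N, if the wrist force passes 120 N, or if a joint passes its speed limit or range.

## Working session

There is one attempt and no reset: what is moved stays moved. The work goes in short steps, Python scripts to look and compute and a tool call to move; the robot and the scene stay as the last step left them, time stands still between calls to the robot, and variables do not carry over. Pictures are saved under pics/ and viewed, and the job is handed in when it is done.

Besides the shell and the picture viewer there is one more tool, called after "Emit:" in YAML: its name, and indented under it one key for each argument. drive_tool: Moves the arm, as the interface text tells. Its arguments: {"type":"object","properties":{"steps":{"type":"array"},"squeeze":{"type":"number"}},"required":["steps"]}

```bash
mkdir -p pics; ls
cat > h.py <<'E'
import numpy as np, cv2, json
from station import sensors, capture, camera_params, ticket, ctrl
def cam(n):
    p=camera_params(n); K=np.array([[p['fx'],0,p['cx']],[0,p['fy'],p['cy']],[0,0,1.]])
    D=np.array([p['k1'],0,0,0.]); R=cv2.Rodrigues(np.array(p['rvec'],float))[0]; t=np.array(p['tvec'],float)
    return K,D,R,t,np.array(p['rvec'],float)
def proj(n,P):
    K,D,R,t,rv=cam(n); return cv2.projectPoints(np.array(P,float).reshape(-1,1,3),rv,t,K,D)[0].reshape(-1,2)
def cloud(n,depth):
    K,D,R,t,rv=cam(n); h,w=depth.shape
    u,v=np.meshgrid(np.arange(w),np.arange(h)); uv=np.stack([u,v],-1).reshape(-1,1,2).astype(np.float64)
    x=cv2.undistortPoints(uv,K,D).reshape(h,w,2)
    C=np.dstack([x*depth[...,None],depth]); return (C-t)@R
def onz(n,uv,z):
    K,D,R,t,rv=cam(n); x=cv2.undistortPoints(np.array(uv,float).reshape(-1,1,2),K,D).reshape(-1,2)
    d=np.c_[x,np.ones(len(x))]@R; c=-R.T@t; return c+d*((z-c[2])/d[:,2])[:,None]
E
python3 - <<'E'
from h import *
for n in ['side','top']:
    im,d=capture(n); cv2.imwrite(f'pics/{n}0.png',im[...,::-1]); np.savez(f'{n}0.npz',im=im,d=d)
    K,D,R,t,_=cam(n); print(n,-R.T@t,R[2],K[0,0])
print(sensors.read_state())
E
```

```text
pics
side [ 0.21417374 -0.56898585  0.82336428] [ 0.34139538  0.62907052 -0.69836915] 619.178821594731
top [0.43280243 0.1044042  1.14563865] [ 0.11548179 -0.00312079 -0.99330469] 605.2394674624255
{'time_s': 0.1, 'q': array([ 1.13461236e+00,  1.31081643e-01,  1.48918304e+00, -2.89309889e-06,
        1.52299067e+00, -8.54042691e-02]), 'joint_velocities': array([-0.00057738, -0.00149394, -0.00066569,  0.00214125,  0.00042972,
        0.00050979]), 'joint_efforts': array([ 1.25846014e-03, -5.70955288e+01, -5.01936543e+01, -1.29991354e-04,
        8.16535758e-03,  4.47256662e-05]), 'eef_pos': array([0.20592905, 0.56297273, 0.19984481]), 'tool_rot': array([-5.48108132e-01, -3.09297583e+00,  2.52426465e-03]), 'ft_force': array([1.52802073, 0.49190308, 0.23701686]), 'ft_torque': array([ 0.02956039, -0.02652462,  0.02560453]), 'width': 0.9997382848445852}
```

View pics/side0.png

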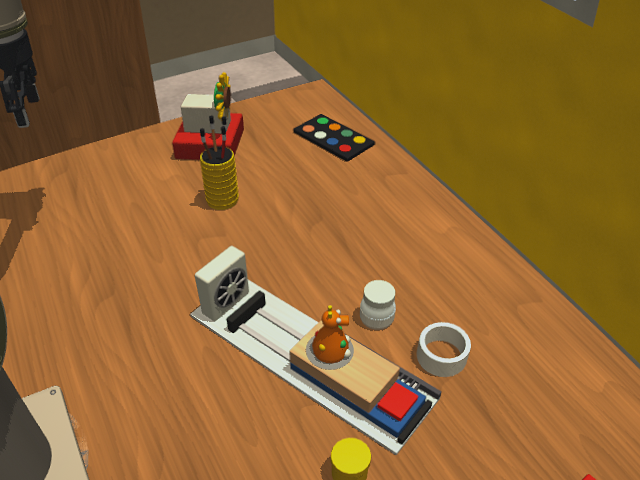

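View pics/top0.png

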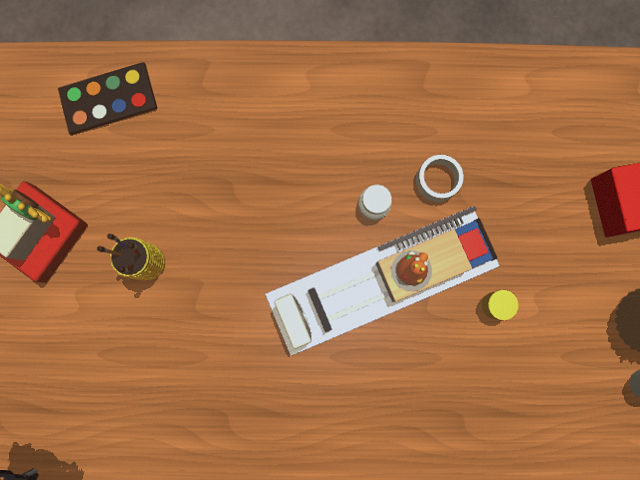

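The side view shows the button at about (398,401), the giraffe at (331,340) and the stop at (247,311). In the top view the button is at about (474,243), the giraffe at (411,268) and the stop at (320,310). The slide runs left and slightly down in the top picture. Next I'll measure these positions.

Run:
```python
from h import *
for n,box in [('side',(350,370,450,440)),('top',(440,200,510,290))]:
    z=np.load(f'{n}0.npz'); im,d=z['im'],z['d']; P=cloud(n,d)
    hsv=cv2.cvtColor(im,cv2.COLOR_RGB2HSV).astype(int)
    m=np.zeros(d.shape,bool); x0,y0,x1,y1=box; m[y0:y1,x0:x1]=1
    red=m&((hsv[...,0]<6)|(hsv[...,0]>174))&(hsv[...,1]>180)&(hsv[...,2]>120)
    q=P[red]; print(n,red.sum(),'z',np.percentile(q[:,2],[5,50,95]))
    top=red&(abs(P[...,2]-0.043)<0.006)
    ys,xs=np.nonzero(top); Q=onz(n,np.c_[xs,ys],0.043)[:,:2].astype(np.float32)
    r=cv2.minAreaRect(Q); print('rect',r, 'mean',Q.mean(0),'cloudmean',P[top].mean(0))
    # white slide base outline
    W=(hsv[...,1]<60)&(hsv[...,2]>120)&(abs(P[...,2]-0.008)<0.004)
    W=W.astype(np.uint8); k,l,s,c=cv2.connectedComponentsWithStats(W); i=1+np.argmax(s[1:,4])
    # all points with z 4-12mm near
    print(s[i])
    A=(P[...,2]>0.0045)&(np.hypot(P[...,0]-.45,P[...,1]-.05)<0.33)
    A=A&(P[...,2]<0.012)
    k,l,s,c=cv2.connectedComponentsWithStats(A.astype(np.uint8)); i=1+np.argmax(s[1:,4]); q=P[l==i][:,:2].astype(np.float32)
    print('base',cv2.minAreaRect(q))
    # wood platform top / giraffe
    pl=(abs(P[...,2]-0.06)<0.004)&(np.hypot(P[...,0]-.45,P[...,1]-.05)<0.2)
    k,l,s,c=cv2.connectedComponentsWithStats(pl.astype(np.uint8)); i=1+np.argmax(s[1:,4]); q=P[l==i]
    print('plat',cv2.minAreaRect(q[:,:2].astype(np.float32)),np.median(q[:,2]),s[i])
    g=((hsv[...,0]>=3)&(hsv[...,0]<14)&(hsv[...,1]>180))&(P[...,2]>0.066)&(P[...,2]<0.17)&(np.hypot(P[...,0]-.45,P[...,1]-.05)<0.2)
    q=P[g];print('gir',q.min(0),q.max(0),q.mean(0))
    f=(P[...,2]>0.1)&(P[...,2]<0.115)&(hsv[...,1]<60)&(np.hypot(P[...,0]-.4,P[...,1]-.2)<0.2); q=P[f]
    print('fan',len(q),cv2.minAreaRect(q[:,:2].astype(np.float32)) if len(q)>3 else '')
```

```text
side 801 z [0.03988589 0.04216482 0.04458066]
rect ((0.5590066909790039, -0.18529242277145386), (0.0498623251914978, 0.04218311235308647), 23.607940673828125) mean [ 0.55869484 -0.18556969] cloudmean [ 0.55906766 -0.18515469  0.0421543 ]
[ 191  280  215  173 5553]
base ((0.49499621987342834, -0.020599573850631714), (0.1286991536617279, 0.4318484961986542), 23.36453628540039)
plat ((0.5127871632575989, -0.07563543319702148), (0.0823163241147995, 0.11947234719991684), 23.3118953704834) 0.05924578218238589 [ 289  320   89   71 2107]
gir [ 0.48279451 -0.09440089  0.06606977] [ 0.53471131 -0.04858033  0.14687919] [ 0.50390683 -0.07708772  0.10037469]
fan 843 ((0.4178543984889984, 0.14284025132656097), (0.08968307077884674, 0.03458100184798241), 24.644689559936523)
top 379 z [0.03926042 0.04300006 0.04602079]
rect ((0.5601566433906555, -0.18446320295333862), (0.04773090407252312, 0.038153864443302155), 23.084320068359375) mean [ 0.5598622  -0.18776101] cloudmean [ 0.55988057 -0.1877984   0.04285562]
[ 266  244  233  111 6311]
base ((0.49657386541366577, -0.020606786012649536), (0.12733200192451477, 0.43120983242988586), 22.95953369140625)
plat ((0.5147748589515686, -0.07506521791219711), (0.08016417175531387, 0.11828064173460007), 23.13899803161621) 0.059783929044094665 [ 378  237   76   64 1901]
gir [ 0.50020707 -0.08977864  0.08261372] [ 0.53427748 -0.05726121  0.1484208 ] [ 0.51776805 -0.06945977  0.13836413]
fan 1049 ((0.4205668866634369, 0.14343297481536865), (0.09023222327232361, 0.03478742763400078), 23.051105499267578)
```

```bash
cat >> h.py <<'E'
from scipy.spatial.transform import Rotation as Rot
A=np.deg2rad(23.2); B0=np.array([.5595,-.1852,0]); SX=np.array([np.cos(A),np.sin(A),0]); SY=np.array([-np.sin(A),np.cos(A),0])
def st():
    s=sensors.read_state(); R=Rot.from_rotvec(s['tool_rot']).as_matrix(); p=s['eef_pos']; d=p-B0
    print('t',round(s['time_s'],2),'p',p.round(4),'slide',[round(v*1000,1) for v in (d@SX,d@SY,d[2])],'F slide',[round(v,2) for v in (s['ft_force']@SX,s['ft_force']@SY,s['ft_force'][2])],'w',round(s['width'],3),'q',s['q'].round(2))
    return s,R
def togo(target):
    s,R=st(); print('tool delta cm',((np.array(target)-s['eef_pos'])@R*100).round(2)); return R
E
python3 - <<'E'
from h import *
R=togo(B0+8e-3*SY+[0,0,.12]); print(R)
for nm,X in (('x fwd',SY),('x back',-SY)):
    G=np.c_[X,np.cross([0,0,-1],X),[0,0,-1]]
    print(nm,np.rad2deg(Rot.from_matrix(R.T@G).as_rotvec()).round(1))
for nm,Y in (('y fwd',SY),('y back',-SY)):
    G=np.c_[np.cross(Y,[0,0,-1]),Y,[0,0,-1]]
    print(nm,np.rad2deg(Rot.from_matrix(R.T@G).as_rotvec()).round(1))
z=np.load('top0.npz'); P=cloud('top',z['d'])
for n,(u,v) in dict(jar=(376,200),pot=(503,305),can=(125,255)).items(): print(n,P[v,u].round(3))
E
```

```text
t 0.1 p [0.2059 0.563  0.1998] slide [np.float64(-30.2), np.float64(827.0), np.float64(199.8)] F slide [np.float64(1.6), np.float64(-0.15), np.float64(0.24)] w 1.0 q [ 1.13  0.13  1.49 -0.    1.52 -0.09]
tool delta cm [-58.37 -57.52   8.07]
[[-9.39105070e-01  3.43629420e-01 -6.99841258e-04]
 [ 3.43630105e-01  9.39103869e-01 -1.50823588e-03]
 [ 1.38949412e-04 -1.65687849e-03 -9.99998618e-01]]
x fwd [-0.1  0.  46.7]
x back [-0.000e+00 -1.000e-01 -1.333e+02]
y fwd [ -0.1  -0.  -43.3]
y back [-1.000e-01  1.000e-01  1.367e+02]
jar [ 0.637 -0.004  0.068]
pot [ 0.448 -0.235  0.054]
can [0.53  0.433 0.116]
```

Emit:
drive_tool:
  steps:
    - [[0,0,6.67,0,0,-1.0,255],[0,0,6.67,0,0,-1.5,255],[0,0,6.67,0,0,-1.5,255],[0,0,6.67,0,0,-1.5,255],[0,0,6.67,0,0,-1.5,255],[0,0,6.67,0,0,-1.5,255],[0,0,6.67,0,0,0,255],[0,0,0,-1.5,0,0,255],[0,0,0,-3,0,0,255],[0,0,0,-3,0.3,0,255],[0,0,0,-3,0.3,0,255],[0,0,0,-3,0.3,0,255]]
  squeeze: 30

```text
time_s: 1.1
eef_pos: [0.2677, 0.4416, 0.2852]
tool_rot: [1.728, 2.624, -0.002]
ft_force: [0.1, 0.1, -0.4]
width: 0.004
```

Run:
```python
from h import *
R=togo(B0+8e-3*SY+[0,0,.28]); print(R.round(4)); print(R.T@SY)
```

```text
t 1.1 p [0.2677 0.4416 0.2852] slide [np.float64(-21.2), np.float64(691.0), np.float64(285.2)] F slide [np.float64(0.08), np.float64(0.04), np.float64(-0.4)] w 0.004 q [ 0.93 -0.12  1.58 -0.    1.67  0.52]
tool delta cm [-68.31   2.06   0.55]
[[-3.947e-01  9.188e-01 -6.000e-04]
 [ 9.188e-01  3.947e-01 -8.000e-04]
 [-6.000e-04 -8.000e-04 -1.000e+00]]
[ 9.99999467e-01  8.69692664e-04 -5.56870596e-04]
```

Emit:
drive_tool:
  steps:
    - [[0,0,0,-3.3,0.2,0,255],[0,0,0,-3.3,0.2,0,255],[0,0,0,-3.3,0.2,0,255],[0,0,0,-3.3,0.2,0,255],[0,0,0,-3.3,0.2,0,255],[0,0,0,-3.3,0.2,0,255],[0,0,0,-3.3,0.2,0,255],[0,0,0,-3.3,0.2,0,255],[0,0,0,-3.3,0.2,0,255],[0,0,0,-3.3,0.2,0,255],[0,0,0,-3.3,0,0,255],[0,0,0,-3.3,0,0,255]]

```text
time_s: 2.1
eef_pos: [0.4423, 0.0853, 0.2854]
tool_rot: [-1.729, -2.623, 0.0]
ft_force: [0.8, 0.8, 0.1]
width: 0.001
```

Emit:
drive_tool:
  steps:
    - [[0,0,0,-3.3,0,0,255],[0,0,0,-3.3,0,0,255],[0,0,0,-3.3,0,0,255],[0,0,0,-3.3,0,0,255],[0,0,0,-3.3,0,0,255],[0,0,0,-3.3,0,0,255],[0,0,0,-3.3,0,0,255],[0,0,0,-3,0,0,255],[0,0,0,-1.5,0,0,255],[0,0,0,0,0,0,255]]

```text
time_s: 2.93
eef_pos: [0.5509, -0.1698, 0.2843]
tool_rot: [-1.732, -2.619, 0.002]
ft_force: [0.8, 0.8, -0.9]
width: 0.004
```

Run:
```python
from h import *
R=togo(B0+8e-3*SY+[0,0,.06]); print((R.T@SY).round(4),R.round(4))
```

```text
t 2.93 p [ 0.5509 -0.1698  0.2843] slide [np.float64(-1.8), np.float64(17.5), np.float64(284.3)] F slide [np.float64(1.03), np.float64(0.4), np.float64(-0.9)] w 0.004 q [-0.39  0.05  1.42 -0.    1.67 -0.79]
tool delta cm [-0.97  0.22 22.43]
[ 1.e+00 -3.e-03  7.e-04] [[-3.912e-01  9.203e-01 -1.900e-03]
 [ 9.203e-01  3.912e-01 -1.000e-04]
 [ 7.000e-04 -1.800e-03 -1.000e+00]]
```

Emit:
drive_tool:
  steps:
    - [[0,0,0,-0.5,0.1,1.0,255],[0,0,0,-0.5,0.1,2,255],[0,0,0,0,0,2.5,255],[0,0,0,0,0,2.5,255],[0,0,0,0,0,2.5,255],[0,0,0,0,0,2.5,255],[0,0,0,0,0,2.5,255],[0,0,0,0,0,2.5,255],[0,0,0,0,0,2,255],[0,0,0,0,0,1,255],[0,0,0,0,0,0,255],[0,0,0,0,0,0,255]]

```text
time_s: 3.93
eef_pos: [0.5564, -0.1745, 0.0757]
tool_rot: [-1.728, -2.623, 0.0]
ft_force: [0.5, -0.2, 0.6]
width: -0.002
```

Run:
```python
from h import *
R=togo(B0+7e-3*SY+[0,0,.05]); print((R.T@SY).round(4),R[:,2].round(4))
for n,(x,y) in dict(side=(390,400),top=(465,245)).items():
    im,d=capture(n); c=im[y-110:y+80,x-140:x+130]; cv2.imwrite(f'pics/{n}1.png',cv2.resize(c,None,fx=2.9,fy=2.9,interpolation=cv2.INTER_CUBIC)[...,::-1])
```

```text
t 3.93 p [ 0.5564 -0.1745  0.0757] slide [np.float64(1.3), np.float64(11.1), np.float64(75.7)] F slide [np.float64(0.42), np.float64(-0.38), np.float64(0.6)] w -0.002 q [-0.39  0.18  1.67  0.    1.3  -0.8 ]
tool delta cm [-0.41 -0.13  2.57]
[1.e+00 9.e-04 7.e-04] [-8.e-04  4.e-04 -1.e+00]
```

View pics/side1.png

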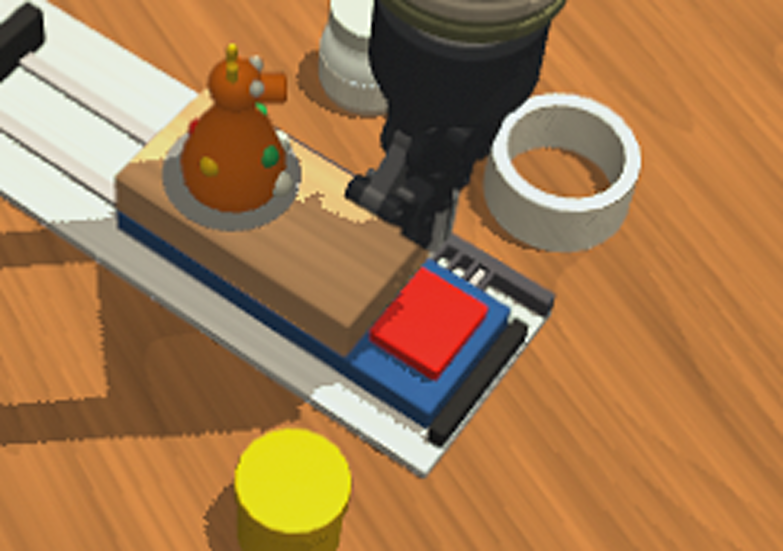

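View pics/top1.png

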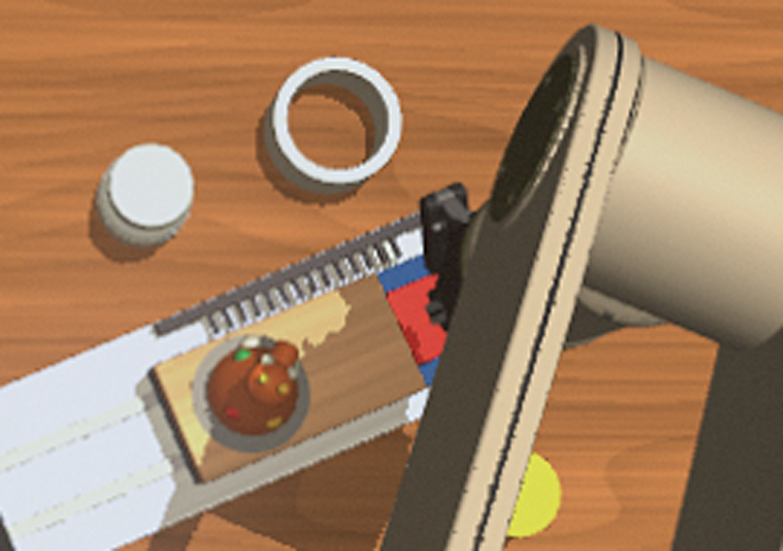

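Run:
```python
from h import *
s=sensors.read_state(); p=s['eef_pos']
for n,(x,y) in dict(side=(390,400),top=(465,245)).items():
    for q in (p,p+[0,0,.073],B0+[0,0,.043],B0+.024*SY+[0,0,.05]):
        u=proj(n,q)[0]; print(n,u.round(1),'crop',((u-[x-140,y-110])*2.9).round())
im,d=capture('side'); P=cloud('side',d)
print([P[374-k,399].round(4) for k in (0,1,2,4,6)])
# robot points near giraffe in slide coords
D=P-B0; X=D@SX; Y=D@SY
hsv=cv2.cvtColor(im,cv2.COLOR_RGB2HSV)
m=(P[...,2]>0.075)&(abs(X)<.08)&(Y<0.095)&(Y>-.1)
for lo in (.075,.09,.105,.12,.14,.16,.2):
    k=m&(P[...,2]>lo)&(P[...,2]<lo+.02)
    if k.any(): print(lo,k.sum(),'X',X[k].min().round(3),X[k].max().round(3),'Y',Y[k].min().round(3),Y[k].max().round(3))
```

```text
side [395.6 382. ] crop [422. 267.]
side [400.7 351.4] crop [437. 178.]
side [397.9 399.7] crop [429. 318.]
side [384.9 388.7] crop [391. 286.]
top [472.7 243.3] crop [428. 314.]
top [483.9 238.3] crop [461. 299.]
top [473.2 244.6] crop [430. 318.]
top [462.3 249.2] crop [398. 331.]
[array([ 0.554 , -0.184 ,  0.1111]), array([ 0.5539, -0.1838,  0.1133]), array([ 0.5532, -0.1842,  0.1166]), array([ 0.5523, -0.1846,  0.1225]), array([ 0.5505, -0.1859,  0.13  ])]
0.09 3 X -0.004 -0.003 Y 0.002 0.005
0.105 75 X -0.012 0.008 Y -0.002 0.016
0.12 86 X -0.013 0.008 Y -0.002 0.015
0.14 122 X -0.031 0.034 Y -0.004 0.017
0.16 209 X -0.045 0.043 Y -0.007 0.017
0.2 450 X -0.059 -0.005 Y -0.01 0.028
```

Run:
```python
from h import *
im,d=capture('side'); c=im[330:420,340:460].copy(); c=cv2.resize(c,None,fx=6,fy=6,interpolation=cv2.INTER_NEAREST); c=np.clip(c.astype(float)*1.8,0,255).astype(np.uint8)
cv2.imwrite('pics/z1.png',c[...,::-1]); st()
P=cloud('side',d); print([(r,P[r,395].round(3).tolist(),d[r,395].round(3)) for r in range(366,390,2)])
```

```text
t 4.13 p [ 0.558  -0.1756  0.0778] slide [np.float64(2.4), np.float64(9.5), np.float64(77.8)] F slide [np.float64(-0.11), np.float64(-0.71), np.float64(-0.22)] w 0.003 q [-0.39  0.18  1.67  0.    1.3  -0.8 ]
[(366, [0.529, -0.202, 0.168], np.float32(0.796)), (368, [0.532, -0.199, 0.158], np.float32(0.806)), (370, [0.546, -0.183, 0.125], np.float32(0.844)), (372, [0.214, -0.569, 0.823], np.float32(0.0)), (374, [0.576, -0.15, 0.053], np.float32(0.925)), (376, [0.578, -0.149, 0.046], np.float32(0.931)), (378, [0.578, -0.149, 0.04], np.float32(0.936)), (380, [0.579, -0.148, 0.033], np.float32(0.941)), (382, [0.574, -0.155, 0.041], np.float32(0.929)), (384, [0.571, -0.16, 0.044], np.float32(0.923)), (386, [0.569, -0.163, 0.044], np.float32(0.921)), (388, [0.568, -0.165, 0.042], np.float32(0.921))]
```

View pics/z1.png

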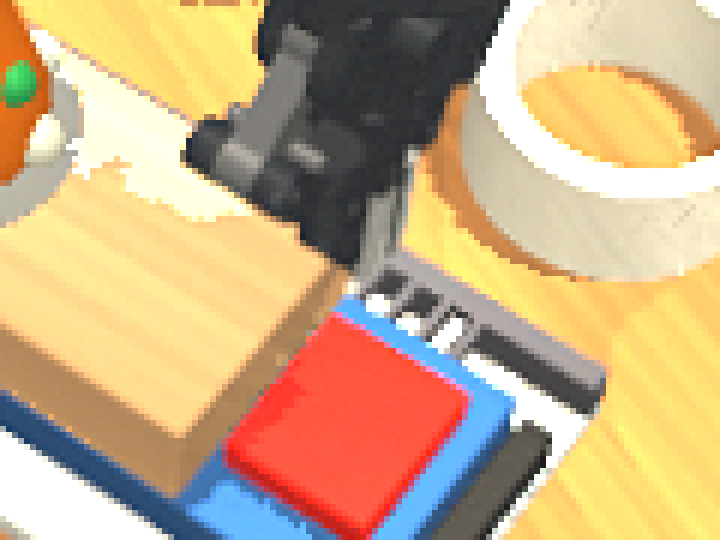

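Emit:
drive_tool:
  steps:
    - [[0,0,0,-0.1,0,0.5,255],[0,0,0,-0.1,-0.1,0.5,255],[0,0,0,0,-0.1,0.5,255],[0,0,0,0,0,0.4,255],[0,0,0,0,0,0.2,255],[0,0,0,0,0,0,255],[0,0,0,0,0,0,255]]

```text
time_s: 4.72
eef_pos: [0.5554, -0.1777, 0.0544]
tool_rot: [-1.729, -2.622, 0.0]
ft_force: [0.4, -0.4, 0.4]
width: -0.001
```

Run:
```python
from h import *
st()
im,d=capture('side'); c=im[330:420,340:460].copy(); c=cv2.resize(c,None,fx=6,fy=6,interpolation=cv2.INTER_NEAREST); c=np.clip(c.astype(float)*1.8,0,255).astype(np.uint8)
cv2.imwrite('pics/z2.png',c[...,::-1]); st()
s,_=st(); print((proj('side',s['eef_pos'])[0]-[340,330])*6)
```

```text
t 4.72 p [ 0.5554 -0.1777  0.0544] slide [np.float64(-0.9), np.float64(8.5), np.float64(54.4)] F slide [np.float64(0.18), np.float64(-0.48), np.float64(0.41)] w -0.001 q [-0.4   0.2   1.68  0.    1.26 -0.8 ]
t 4.77 p [ 0.5556 -0.1778  0.0548] slide [np.float64(-0.7), np.float64(8.3), np.float64(54.8)] F slide [np.float64(0.78), np.float64(-0.45), np.float64(0.23)] w -0.001 q [-0.4   0.2   1.68 -0.    1.26 -0.8 ]
t 4.77 p [ 0.5556 -0.1778  0.0548] slide [np.float64(-0.7), np.float64(8.3), np.float64(54.8)] F slide [np.float64(0.78), np.float64(-0.45), np.float64(0.23)] w -0.001 q [-0.4   0.2   1.68 -0.    1.26 -0.8 ]
[322.67768752 375.98464041]
```

View pics/z2.png

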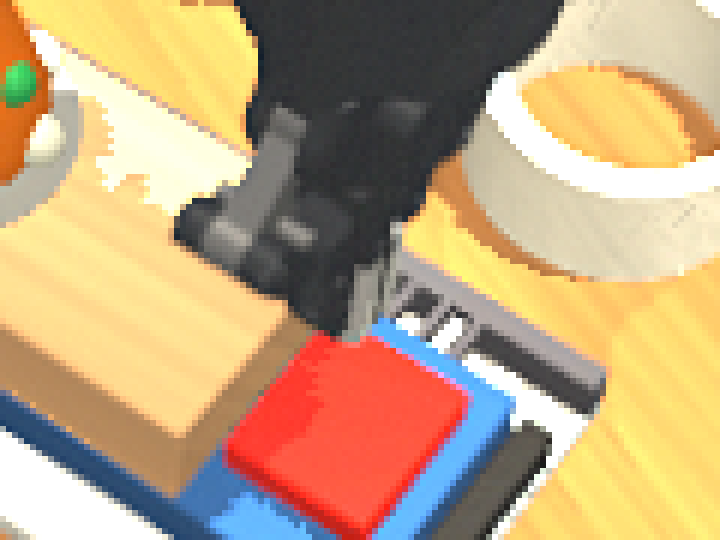

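Emit:
drive_tool:
  steps:
    - [[0,0,0,0,0,0.3,255],[0,0,0,0,0,0.3,255],[0,0,0,0,0,0.3,255],[0,0,0,0,0,0.2,255],[0,0,0,0,0,0,255],[0,0,0,0,0,0,255]]

```text
time_s: 5.27
eef_pos: [0.5554, -0.1777, 0.0435]
tool_rot: [-1.729, -2.622, 0.0]
ft_force: [0.2, -0.6, -0.2]
width: 0.001
```

```bash
cat > look.py <<'E'
import sys
from h import *
k=sys.argv[1]
st()
im,d=capture('side'); c=im[330:420,340:460].copy(); c=cv2.resize(c,None,fx=6,fy=6,interpolation=cv2.INTER_NEAREST); c=np.clip(c.astype(float)*1.8,0,255).astype(np.uint8)
cv2.imwrite(f'pics/z{k}.png',c[...,::-1])
s,_=st(); print((proj('side',s['eef_pos'])[0]-[340,330])*6)
E
python3 look.py 3
```

```text
t 5.27 p [ 0.5554 -0.1777  0.0435] slide [np.float64(-0.8), np.float64(8.5), np.float64(43.5)] F slide [np.float64(-0.05), np.float64(-0.6), np.float64(-0.18)] w 0.001 q [-0.4   0.21  1.69 -0.    1.24 -0.8 ]
t 5.32 p [ 0.5556 -0.1778  0.0437] slide [np.float64(-0.7), np.float64(8.4), np.float64(43.7)] F slide [np.float64(-0.38), np.float64(0.23), np.float64(1.07)] w 0.004 q [-0.4   0.21  1.69  0.    1.24 -0.8 ]
[318.17324244 400.73504617]
```

View pics/z3.png

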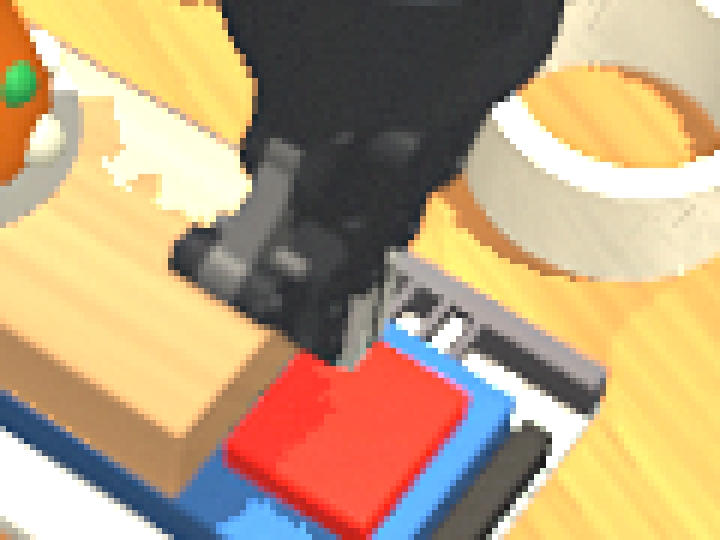

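Emit:
drive_tool:
  steps:
    - [[0,0,0,0,0,0.1,255],[0,0,0,0,0,0.1,255],[0,0,0,0,0,0.1,255],[0,0,0,0,0,0.1,255],[0,0,0,0,0,0.1,255],[0,0,0,0,0,0,255]]

```text
time_s: 5.82
eef_pos: [0.5554, -0.1777, 0.0385]
tool_rot: [-1.729, -2.623, 0.0]
ft_force: [1.0, -0.1, 0.2]
width: -0.001
```

```bash
python3 look.py 4
```

```text
t 5.82 p [ 0.5554 -0.1777  0.0385] slide [np.float64(-0.8), np.float64(8.5), np.float64(38.5)] F slide [np.float64(0.86), np.float64(-0.43), np.float64(0.23)] w -0.001 q [-0.4   0.22  1.69 -0.    1.23 -0.8 ]
t 5.87 p [ 0.5555 -0.1778  0.0386] slide [np.float64(-0.8), np.float64(8.4), np.float64(38.6)] F slide [np.float64(-0.07), np.float64(0.63), np.float64(0.45)] w -0.004 q [-0.4   0.22  1.69 -0.    1.23 -0.8 ]
[315.92590534 412.27136519]
```

View pics/z4.png

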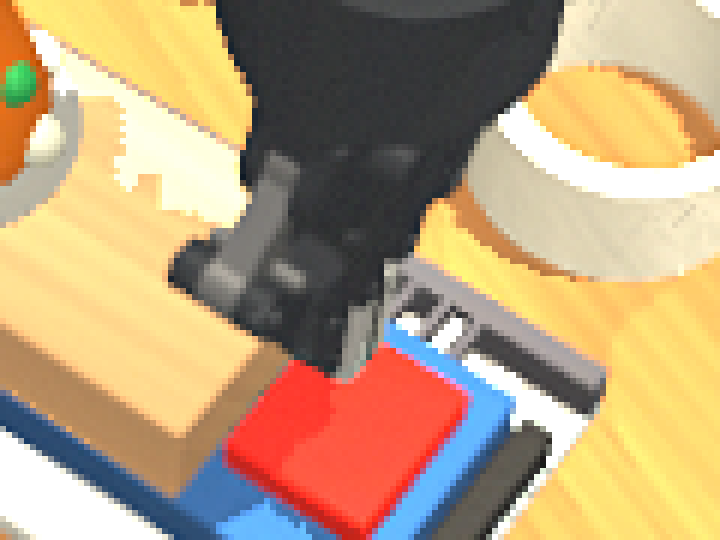

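Run:
```python
from h import *
s,_=st(); p=s['eef_pos']
for dz in (0,.006,.012,.018):
    for X in (-.0145,.0145):
        print(dz,X,[((proj('side',p+X*SX+Y*SY+[0,0,dz])[0]-[340,330])*6).round().tolist() for Y in (-.011,.011)])
print('button',[((proj('side',B0+X*SX+Y*SY+[0,0,.043])[0]-[340,330])*6).round().tolist() for X,Y in ((-.025,-.021),(.025,-.021),(.025,.021),(-.025,.021))])
print('step',[((proj('side',B0+X*SX+.024*SY+[0,0,z])[0]-[340,330])*6).round().tolist() for X,z in ((-.04,.03),(.04,.03),(.04,.06),(-.04,.06))])
```

```text
t 5.87 p [ 0.5555 -0.1778  0.0386] slide [np.float64(-0.8), np.float64(8.4), np.float64(38.6)] F slide [np.float64(-0.07), np.float64(0.63), np.float64(0.45)] w -0.004 q [-0.4   0.22  1.69 -0.    1.23 -0.8 ]
0 -0.0145 [[320.0, 475.0], [246.0, 428.0]]
0 0.0145 [[385.0, 396.0], [312.0, 351.0]]
0.006 -0.0145 [[323.0, 462.0], [248.0, 415.0]]
0.006 0.0145 [[387.0, 383.0], [314.0, 338.0]]
0.012 -0.0145 [[325.0, 449.0], [250.0, 402.0]]
0.012 0.0145 [[390.0, 369.0], [316.0, 324.0]]
0.018 -0.0145 [[327.0, 435.0], [252.0, 388.0]]
0.018 0.0145 [[393.0, 356.0], [318.0, 310.0]]
button [[363.0, 532.0], [473.0, 394.0], [333.0, 308.0], [220.0, 442.0]]
step [[171.0, 505.0], [350.0, 293.0], [362.0, 225.0], [179.0, 439.0]]
```

Run:
```python
from h import *
s,_=st(); p=s['eef_pos']
for n in ('side','top'):
    im,d=capture(n); P=cloud(n,d); D=P-p; X=D@SX*1e3; Y=D@SY*1e3; Z=D[...,2]*1e3
    hsv=cv2.cvtColor(im,cv2.COLOR_RGB2HSV)
    m=(hsv[...,1]<90)&(hsv[...,2]<140)&(abs(X)<60)&(abs(Y)<50)&(d>0)
    for lo in range(0,110,8):
        k=m&(Z>lo)&(Z<=lo+8)&((Y<14)|(Z>25))
        if k.sum(): print(n,lo,k.sum(),'X',np.percentile(X[k],[2,50,98]).round(),'Y',np.percentile(Y[k],[2,50,98]).round())
    if n=='side':
        print('px around tip'); 
        for r in range(386,396): print(r,[(int(round(Z[r,c])),int(round(X[r,c])),int(round(Y[r,c]))) if d[r,c]>0 else None for c in range(388,402,2)])
```

```text
t 5.87 p [ 0.5555 -0.1778  0.0386] slide [np.float64(-0.8), np.float64(8.4), np.float64(38.6)] F slide [np.float64(-0.07), np.float64(0.63), np.float64(0.45)] w -0.004 q [-0.4   0.22  1.69 -0.    1.23 -0.8 ]
side 0 1 X [27. 27. 27.] Y [-28. -28. -28.]
side 24 1 X [-5. -5. -5.] Y [-8. -8. -8.]
side 32 17 X [-11.  -6.   4.] Y [-11.  -9.  -0.]
side 40 46 X [-14.  -8.   5.] Y [-11.  -7.   4.]
side 48 31 X [-14.  -7.   5.] Y [-11.  -9.  -5.]
side 56 23 X [-9. -4.  6.] Y [-11. -10.  -6.]
side 64 10 X [-9.  3.  8.] Y [-11. -10.  -7.]
side 72 51 X [-30.  -9.  26.] Y [-13. -11.   4.]
side 80 104 X [-36. -16.  32.] Y [-13.  -7.   7.]
side 88 50 X [-41. -16.  32.] Y [-15. -11.   4.]
side 96 69 X [-47. -15.  14.] Y [-17. -14.  -7.]
side 104 79 X [-54. -15.  15.] Y [-18. -15.  -9.]
px around tip
386 [(95, -44, -11), (88, -38, -11), (82, -32, -11), (74, -26, -11), (52, -10, -7), (50, -7, -8), (48, -4, -10)]
387 [(43, -13, 4), (85, -37, -11), (80, -33, -12), (52, -14, -6), (47, -9, -6), (46, -6, -8), (44, -4, -10)]
388 [(40, -13, 4), (40, -11, 2), (46, -13, -2), (49, -13, -6), (44, -8, -6), (44, -6
[... 451 characters left out ...]
, 7), (4, 5, 5), (6, 6, 2), (29, -6, -7), (33, -7, -10), (3, 13, -4)]
394 [(4, 1, 9), (2, 3, 7), (3, 5, 5), (4, 6, 2), (6, 6, -1), (4, 10, -3), (2, 12, -5)]
395 [(4, -1, 8), (2, 2, 6), (4, 3, 3), (3, 5, 1), (2, 8, -1), (2, 9, -3), (6, 9, -7)]
top 0 1 X [27. 27. 27.] Y [8. 8. 8.]
top 32 4 X [-4.  1.  5.] Y [ 9. 10. 10.]
top 40 15 X [-10.  -1.  11.] Y [ 5.  9. 10.]
top 48 10 X [-5.  2. 11.] Y [ 6.  9. 10.]
top 56 11 X [-5.  2.  7.] Y [ 9.  9. 11.]
top 64 6 X [-2.  3. 12.] Y [ 9. 10. 10.]
top 72 7 X [-6.  6. 11.] Y [10. 11. 12.]
top 80 12 X [22. 27. 34.] Y [ 4. 11. 12.]
top 88 16 X [23. 27. 36.] Y [ 6.  9. 11.]
top 96 19 X [30. 35. 46.] Y [ 3. 10. 12.]
top 104 26 X [35. 39. 51.] Y [ 2. 10. 12.]
```

The side depth shows the shut fingertips about 30 mm above the reported TCP. There is no contact force yet and the button is still up at 42–43 mm. I'll keep going down slowly and go by force and camera.

Emit:
drive_tool:
  steps:
    - [[0,0,0,0,0,0.2,255],[0,0,0,0,0,0.2,255],[0,0,0,0,0,0.2,255],[0,0,0,0,0,0.2,255],[0,0,0,0,0,0.2,255],[0,0,0,0,0,0.2,255],[0,0,0,0,0,0,255]]

```text
time_s: 6.55
eef_pos: [0.5552, -0.1776, 0.0261]
tool_rot: [-1.729, -2.622, 0.0]
ft_force: [-0.2, 0.4, 0.5]
width: -0.004
```

```bash
cat > tip.py <<'E'
import sys
from h import *
k=sys.argv[1]
s,_=st(); p=s['eef_pos']
im,d=capture('side'); P=cloud('side',d); D=P-p; X=D@SX*1e3; Y=D@SY*1e3; Z=P[...,2]*1e3
hsv=cv2.cvtColor(im,cv2.COLOR_RGB2HSV)
m=(hsv[...,1]<90)&(hsv[...,2]<140)&(abs(X)<14)&(abs(Y)<14)&(d>0)&(Z>38)
print('tip z pct',np.percentile(Z[m],[1,3,6,10]).round(1),m.sum())
red=((hsv[...,0]<6)|(hsv[...,0]>174))&(hsv[...,1]>180)&(hsv[...,2]>60)&(Z>25)&(Z<50)&(abs(X)<40)&(abs(Y)<50)
print('button z',np.median(Z[red]).round(1),red.sum())
u=proj('side',p)[0].astype(int); c=im[u[1]-70:u[1]+30,u[0]-70:u[0]+60]; c=cv2.resize(c,None,fx=6,fy=6,interpolation=cv2.INTER_NEAREST); c=np.clip(c.astype(float)*1.8,0,255).astype(np.uint8)
cv2.imwrite(f'pics/z{k}.png',c[...,::-1])
E
python3 tip.py 5
```

```text
t 6.55 p [ 0.5552 -0.1776  0.0261] slide [np.float64(-1.0), np.float64(8.7), np.float64(26.1)] F slide [np.float64(-0.01), np.float64(0.43), np.float64(0.48)] w -0.004 q [-0.4   0.24  1.7   0.    1.21 -0.8 ]
tip z pct [59.5 61.8 64.7 66. ] 191
button z 42.0 686
```

View pics/z5.png

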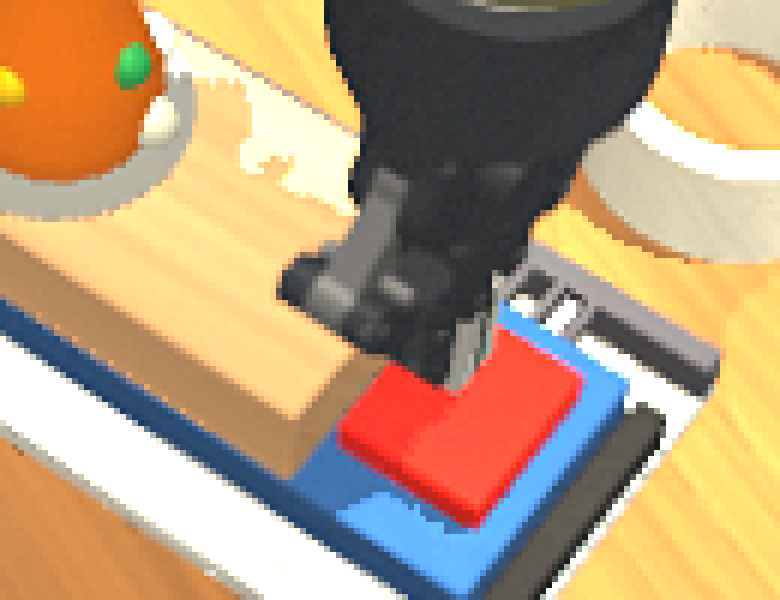

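Emit:
drive_tool:
  steps:
    - [[0,0,0,0,0,0.2,255],[0,0,0,0,0,0.2,255],[0,0,0,0,0,0.2,255],[0,0,0,0,0,0.2,255],[0,0,0,0,0,0.2,255],[0,0,0,0,0,0.1,255],[0,0,0,0,0,0,255]]

```text
time_s: 7.18
eef_pos: [0.5553, -0.1777, 0.0154]
tool_rot: [-1.729, -2.622, 0.0]
ft_force: [-1.5, 0.2, -0.1]
width: -0.0
```

```bash
python3 tip.py 6
python3 - <<'E'
from h import *
s,_=st(); p=s['eef_pos']
for n in('side','top'):
    im,d=capture(n); P=cloud(n,d); D=P-p; X=D@SX*1e3; Y=D@SY*1e3; Z=P[...,2]*1e3
    hsv=cv2.cvtColor(im,cv2.COLOR_RGB2HSV)
    m=(hsv[...,1]<90)&(hsv[...,2]<140)&(abs(X)<80)&(abs(Y)<90)&(d>0)&(Z>66)
    for lo in range(66,200,12):
        k=m&(Z>lo)&(Z<=lo+12)
        if k.sum(): print(n,lo,k.sum(),'X',np.percentile(X[k],[2,50,98]).round(),'Y',np.percentile(Y[k],[2,50,98]).round(),'maxY',Y[k].max().round())
E
```

```text
t 7.18 p [ 0.5553 -0.1777  0.0154] slide [np.float64(-0.9), np.float64(8.5), np.float64(15.4)] F slide [np.float64(-1.26), np.float64(0.75), np.float64(-0.07)] w -0.0 q [-0.4   0.25  1.71 -0.    1.19 -0.8 ]
tip z pct [49.1 52.2 53.9 56.6] 175
button z 41.8 622
t 7.23 p [ 0.5554 -0.1778  0.0156] slide [np.float64(-0.8), np.float64(8.4), np.float64(15.6)] F slide [np.float64(-0.28), np.float64(0.2), np.float64(0.01)] w -0.003 q [-0.4   0.25  1.71 -0.    1.19 -0.8 ]
side 66 48 X [-11.  -1.  11.] Y [-11.  -7.  90.] maxY 90.0
side 78 20 X [-22.   2.  10.] Y [-13. -11.  -7.] maxY -6.0
side 90 136 X [-30. -14.  30.] Y [-14.  -8.   7.] maxY 8.0
side 102 82 X [-43. -16.  29.] Y [-17. -11.   1.] maxY 2.0
side 114 107 X [-52. -14.  15.] Y [-17. -14.  -8.] maxY -7.0
side 126 197 X [-61. -49.   6.] Y [-17.  -9.  11.] maxY 12.0
side 138 242 X [-60. -46. -12.] Y [-19.  -4.   9.] maxY 11.0
side 150 145 X [-43. -38. -14.] Y [-19.  -5.   8.] maxY 10.0
side 162 94 X [-39. -37. -31.] Y [-12.  -3.   9.] maxY 12.0
side 174 249 X [-38. -33.   0.] Y [-37. -16.  19.] maxY 26.0
side 186 313 X [-38. -32.   3.] Y [-37. -17.  23.] maxY 29.0
side 198 339 X [-38. -32.   2.] Y [-37. -16.  25.] maxY 29.0
top 66 18 X [-5.  3. 11.] Y [ 7. 10. 89.] maxY 90.0
top 78 7 X [-3.  3. 11.] Y [10. 10. 11.] maxY 11.0
top 90 13 X [-1. 26. 30.] Y [ 3. 11. 12.] maxY 12.0
top 102 16 X [24. 29. 43.] Y [ 3. 11. 12.] maxY 12.0
top 114 32 X [31. 37. 47.] Y [ 1.  8. 11.] maxY 12.0
top 126 70 X [-59.  48.  60.] Y [-12.   6.  12.] maxY 13.0
top 138 95 X [27. 53. 59.] Y [-12.   0.  11.] maxY 12.0
top 150 22 X [34. 40. 44.] Y [-5.  3. 11.] maxY 11.0
top 162 7 X [36. 37. 39.] Y [ 4.  7. 10.] maxY 10.0
top 174 24 X [-1. 14. 35.] Y [11. 34. 36.] maxY 37.0
top 186 31 X [ 0. 14. 32.] Y [17. 34. 36.] maxY 37.0
top 198 17 X [ 5. 16. 24.] Y [27. 33. 36.] maxY 36.0
```

View pics/z6.png

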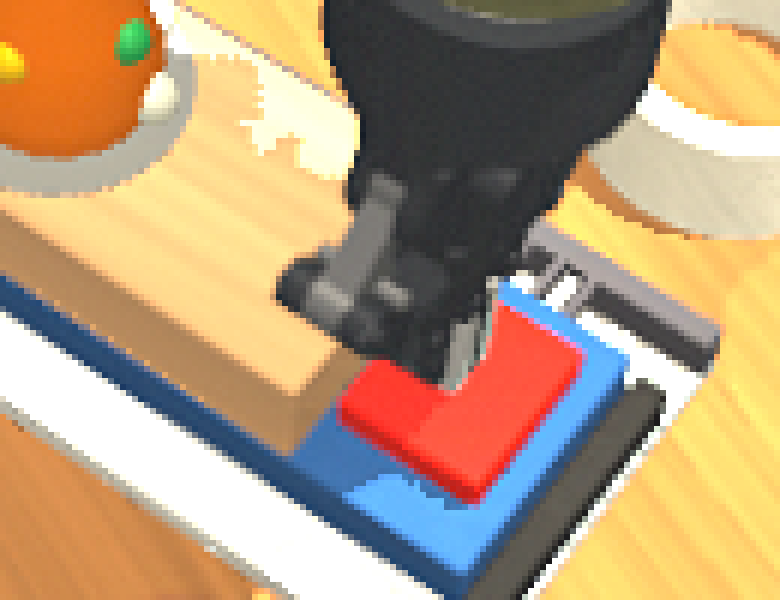

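Emit:
drive_tool:
  steps:
    - [[0,0,0,0,0,0.1,255],[0,0,0,0,0,0.1,255],[0,0,0,0,0,0.1,255],[0,0,0,0,0,0.1,255],[0,0,0,0,0,0.1,255],[0,0,0,0,0,0,255]]

```text
time_s: 7.83
eef_pos: [0.5557, -0.1778, 0.0108]
tool_rot: [1.729, 2.623, 0.0]
ft_force: [-0.5, -0.1, 3.2]
width: 0.001
```

```bash
python3 tip.py 7
```

```text
t 7.83 p [ 0.5557 -0.1778  0.0108] slide [np.float64(-0.6), np.float64(8.3), np.float64(10.8)] F slide [np.float64(-0.49), np.float64(0.1), np.float64(3.21)] w 0.001 q [-0.4   0.26  1.71  0.    1.18 -0.8 ]
tip z pct [44.4 47.5 49.3 51.8] 174
button z 40.1 594
```

Emit:
drive_tool:
  steps:
    - [[0,0,0,0,0,0.1,255],[0,0,0,0,0,0.1,255],[0,0,0,0,0,0.1,255],[0,0,0,0,0,0.1,255],[0,0,0,0,0,0.1,255],[0,0,0,0,0,0,255]]

```text
time_s: 8.38
eef_pos: [0.5557, -0.1778, 0.0058]
tool_rot: [1.729, 2.623, 0.0]
ft_force: [-0.5, 0.9, 3.4]
width: -0.001
```

```bash
python3 tip.py 8
```

```text
t 8.38 p [ 0.5557 -0.1778  0.0058] slide [np.float64(-0.6), np.float64(8.3), np.float64(5.8)] F slide [np.float64(-0.11), np.float64(1.0), np.float64(3.44)] w -0.001 q [-0.4   0.26  1.71 -0.    1.17 -0.8 ]
tip z pct [41.  42.9 44.8 47.1] 166
button z 35.1 553
```

Emit:
drive_tool:
  steps:
    - [[0,0,0,0,0,0.1,255],[0,0,0,0,0,0.05,255],[0,0,0,0,0,0,255]]

```text
time_s: 8.68
eef_pos: [0.5557, -0.1778, 0.0046]
tool_rot: [1.729, 2.623, 0.0]
ft_force: [-1.0, -0.3, 6.7]
width: 0.0
```

```bash
python3 tip.py 9
```

```text
t 8.68 p [ 0.5557 -0.1778  0.0046] slide [np.float64(-0.6), np.float64(8.2), np.float64(4.6)] F slide [np.float64(-1.0), np.float64(0.16), np.float64(6.7)] w 0.0 q [-0.4   0.27  1.71 -0.    1.17 -0.8 ]
tip z pct [39.7 41.8 43.9 46.3] 167
button z 33.9 540
```

Emit:
drive_tool:
  steps:
    - [[0,0,0,0,0,0.05,255],[0,0,0,0,0,0,255]]

```text
time_s: 8.9
eef_pos: [0.5558, -0.1779, 0.0045]
tool_rot: [1.729, 2.623, 0.0]
ft_force: [-4.6, 1.9, 9.4]
width: 0.003
```

```bash
python3 tip.py 10
```

```text
t 8.9 p [ 0.5558 -0.1779  0.0045] slide [np.float64(-0.5), np.float64(8.2), np.float64(4.5)] F slide [np.float64(-3.48), np.float64(3.6), np.float64(9.42)] w 0.003 q [-0.4   0.27  1.71 -0.    1.17 -0.8 ]
tip z pct [39.8 41.5 43.3 45.2] 156
button z 34.1 536
```

View pics/z10.png

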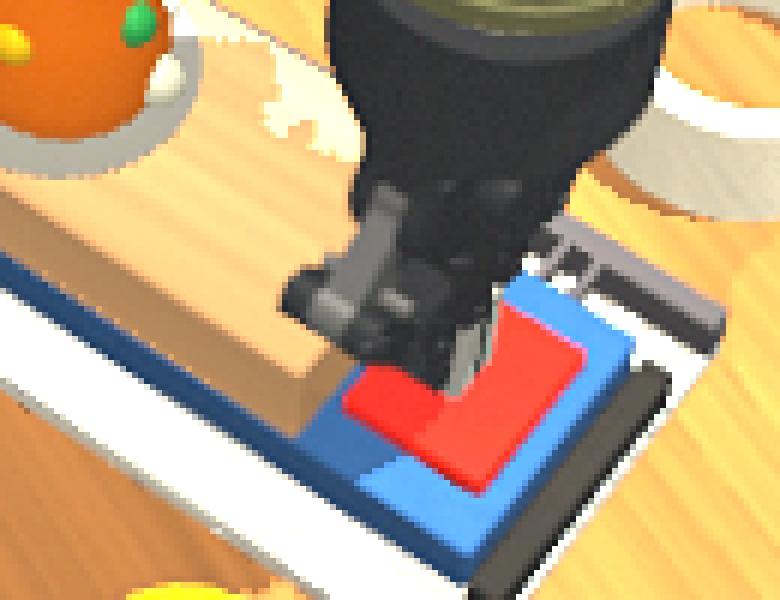

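Emit:
drive_tool:
  steps:
    - [[0,0,0,0.05,0,0,255],[0,0,0,0.05,0,0,255],[0,0,0,0.07,0,0,255],[0,0,0,0.08,0,0,255],[0,0,0,0.1,0,0,255],[0,0,0,0.1,0,0,255],[0,0,0,0.1,0,0,255],[0,0,0,0.1,0,0,255],[0,0,0,0.1,0,0,255],[0,0,0,0.1,0,0,255],[0,0,0,0.05,0,0,255]]

```text
time_s: 9.87
eef_pos: [0.5526, -0.1703, 0.0046]
tool_rot: [1.728, 2.621, -0.001]
ft_force: [-2.5, -1.9, 6.5]
width: -0.001
```

```bash
cat > tip2.py <<'E'
import sys
from h import *
k=sys.argv[1]
s,R=st(); p=s['eef_pos']; print('RtSY',(R.T@SY).round(4))
im,d=capture('side'); P=cloud('side',d); D=P-B0; X=D@SX*1e3; Y=D@SY*1e3; Z=P[...,2]*1e3
hsv=cv2.cvtColor(im,cv2.COLOR_RGB2HSV); 
y0=(p-B0)@SY*1e3
red=((hsv[...,0]<6)|(hsv[...,0]>174))&(hsv[...,1]>180)&(hsv[...,2]>60)&(Z>25)&(Z<50)&(abs(X)<40)&(abs(Y-y0)<50)
print('button z',np.median(Z[red]).round(1),red.sum(),'Y',np.percentile(Y[red],[1,50,99]).round(1))
g=(hsv[...,0]>=3)&(hsv[...,0]<14)&(hsv[...,1]>180)&(Z>68)&(Z<170)&(abs(X)<45)&(abs(Y-y0-115)<50)
print('gir X,Y,Z',[np.percentile(a[g],[2,50,98]).round(1) for a in (X,Y,Z)])
w=(abs(Z-59.3)<3)&(hsv[...,1]>60)&(abs(X)<30)&(Y>y0-10)&(Y<y0+190)
print('platform Y',np.percentile(Y[w],[0.5,99.5]).round(1))
u=proj('side',p)[0].astype(int); a,b=max(0,u[1]-110),u[0]-180; c=im[a:u[1]+50,b:b+250]; c=cv2.resize(c,None,fx=3.2,fy=3.2,interpolation=cv2.INTER_CUBIC); c=np.clip(c.astype(float)*1.4,0,255).astype(np.uint8)
cv2.imwrite(f'pics/z{k}.png',c[...,::-1])
E
python3 tip2.py 11
```

```text
t 9.87 p [ 0.5526 -0.1703  0.0046] slide [np.float64(-0.5), np.float64(16.4), np.float64(4.6)] F slide [np.float64(-3.04), np.float64(-0.8), np.float64(6.48)] w -0.001 q [-0.39  0.25  1.73 -0.    1.16 -0.79]
RtSY [ 1.0e+00  1.0e-04 -1.7e-03]
button z 34.0 539 Y [-11.9   1.7  27.9]
gir X,Y,Z [array([-24.6,  -8.4,  15.4]), array([111.6, 127.5, 151.9]), array([ 69.9,  99.6, 143.9])]
platform Y [ 36.9 185.1]
```

View pics/z11.png

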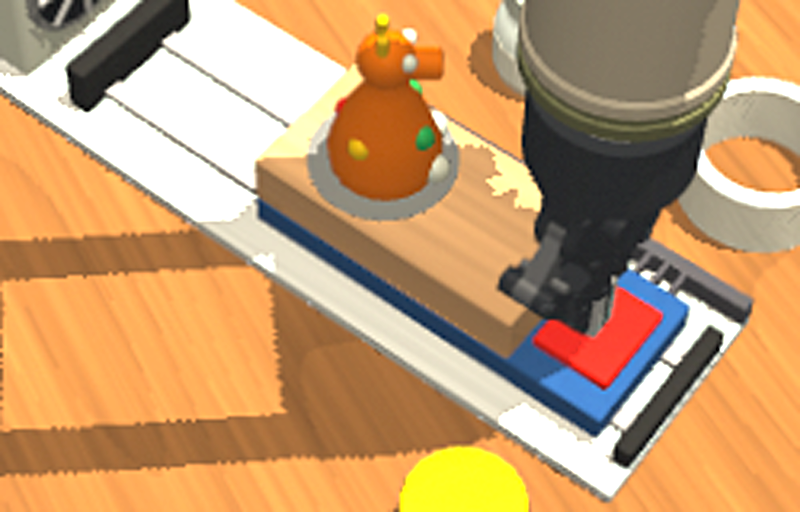

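Emit:
drive_tool:
  steps:
    - [[0,0,0,0.1,0,0.02,255],[0,0,0,0.15,0,0,255],[0,0,0,0.2,0,0,255],[0,0,0,0.2,0,0,255],[0,0,0,0.2,0,0,255],[0,0,0,0.2,0,0,255],[0,0,0,0.2,0,0,255],[0,0,0,0.2,0,0,255],[0,0,0,0.2,0,0,255],[0,0,0,0.2,0,0,255],[0,0,0,0.2,0,0,255],[0,0,0,0.2,0,0,255]]

```text
time_s: 10.92
eef_pos: [0.5438, -0.1498, 0.0045]
tool_rot: [1.728, 2.621, -0.001]
ft_force: [-1.9, -1.8, 8.4]
width: -0.001
```

```bash
python3 -c "
from h import *
s,R=st(); print((R.T@SY).round(4))"
```

```text
t 10.92 p [ 0.5438 -0.1498  0.0045] slide [np.float64(-0.5), np.float64(38.8), np.float64(4.5)] F slide [np.float64(-2.44), np.float64(-0.87), np.float64(8.44)] w -0.001 q [-0.36  0.22  1.77 -0.    1.16 -0.76]
[ 1.      0.     -0.0019]
```

Emit:
drive_tool:
  steps:
    - [[0,0,0,0.2,0,0,255],[0,0,0,0.25,0,0,255],[0,0,0,0.25,0,0,255],[0,0,0,0.25,0,0,255],[0,0,0,0.25,0,0,255],[0,0,0,0.25,0,0,255],[0,0,0,0.25,0,0,255],[0,0,0,0.25,0,0,255],[0,0,0,0.25,0,0,255],[0,0,0,0.25,0,0,255],[0,0,0,0.2,0,0,255],[0,0,0,0.15,0,0,255]]

```text
time_s: 11.92
eef_pos: [0.5327, -0.1239, 0.0045]
tool_rot: [1.728, 2.621, -0.001]
ft_force: [-1.9, -3.7, 8.4]
width: -0.001
```

```bash
python3 tip2.py 12
```

```text
t 11.92 p [ 0.5327 -0.1239  0.0045] slide [np.float64(-0.5), np.float64(66.9), np.float64(4.5)] F slide [np.float64(-3.21), np.float64(-2.61), np.float64(8.4)] w -0.001 q [-0.32  0.17  1.82 -0.    1.15 -0.73]
RtSY [ 1.0e+00  1.0e-04 -1.8e-03]
button z 34.3 525 Y [38.3 52.4 79.5]
gir X,Y,Z [array([-24.3,  -8.2,  15.5]), array([162. , 177.7, 201.2]), array([ 70.2,  99.7, 143.9])]
platform Y [ 87.3 235.6]
```

View pics/z12.png

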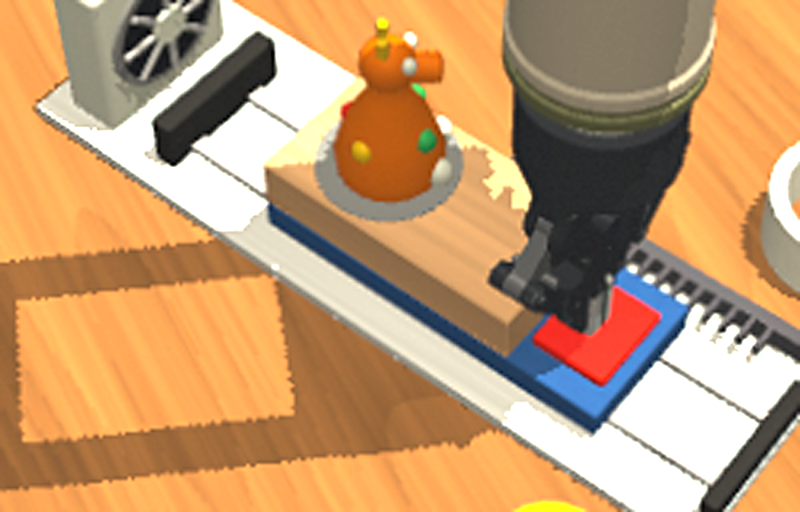

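Emit:
drive_tool:
  steps:
    - [[0,0,0,0.2,0,0,255],[0,0,0,0.25,0,0,255],[0,0,0,0.25,0,0,255],[0,0,0,0.25,0,0,255],[0,0,0,0.25,0,0,255],[0,0,0,0.25,0,0,255],[0,0,0,0.25,0,0,255],[0,0,0,0.25,0,0,255],[0,0,0,0.25,0,0,255],[0,0,0,0.25,0,0,255],[0,0,0,0.25,0,0,255],[0,0,0,0.25,0,0,255]]

```text
time_s: 12.97
eef_pos: [0.5211, -0.0969, 0.0045]
tool_rot: [1.728, 2.621, -0.001]
ft_force: [-2.6, -2.7, 8.0]
width: -0.006
```

Emit:
drive_tool:
  steps:
    - [[0,0,0,0.25,0,0,255],[0,0,0,0.25,0,0,255],[0,0,0,0.25,0,0,255],[0,0,0,0.25,0,0,255],[0,0,0,0.25,0,0,255],[0,0,0,0.25,0,0,255],[0,0,0,0.2,0,0,255],[0,0,0,0.15,0,0,255],[0,0,0,0.1,0,0,255],[0,0,0,0.1,0,0,255],[0,0,0,0.1,0,0,255]]

```text
time_s: 13.88
eef_pos: [0.5126, -0.0771, 0.0044]
tool_rot: [1.728, 2.622, -0.001]
ft_force: [-3.0, -1.9, 9.7]
width: -0.002
```

```bash
python3 tip2.py 13
```

```text
t 13.88 p [ 0.5126 -0.0771  0.0044] slide [np.float64(-0.5), np.float64(117.9), np.float64(4.4)] F slide [np.float64(-3.5), np.float64(-0.6), np.float64(9.66)] w -0.002 q [-0.25  0.1   1.9  -0.    1.14 -0.65]
RtSY [ 1.0e+00  1.0e-04 -1.7e-03]
button z 33.8 498 Y [ 89.4 103.5 130. ]
gir X,Y,Z [array([-24.4,  -8. ,  16.3]), array([213. , 228. , 251.1]), array([ 70.1,  99.7, 143.5])]
platform Y [137.5 287.5]
```

Emit:
drive_tool:
  steps:
    - [[0,0,0,0.08,0,0,255],[0,0,0,0.08,0,0,255],[0,0,0,0.08,0,0,255],[0,0,0,0.08,0,0,255],[0,0,0,0.08,0,0,255],[0,0,0,0.08,0,0,255],[0,0,0,0.08,0,0,255],[0,0,0,0.08,0,0,255],[0,0,0,0.08,0,0,255],[0,0,0,0.08,0,0,255],[0,0,0,0.08,0,0,255],[0,0,0,0.08,0,0,255]]

```text
time_s: 14.93
eef_pos: [0.5088, -0.0682, 0.0045]
tool_rot: [1.728, 2.622, -0.001]
ft_force: [-2.9, -2.2, 9.2]
width: 0.003
```

Emit:
drive_tool:
  steps:
    - [[0,0,0,0.06,0,0,255],[0,0,0,0.06,0,0,255],[0,0,0,0.06,0,0,255],[0,0,0,0,0,0,255]]

```text
time_s: 15.27
eef_pos: [0.5085, -0.067, 0.0045]
tool_rot: [1.728, 2.621, -0.001]
ft_force: [-1.2, -4.7, 7.3]
width: 0.001
```

```bash
python3 tip2.py 14
```

```text
t 15.27 p [ 0.5085 -0.067   0.0045] slide [np.float64(-0.3), np.float64(128.8), np.float64(4.5)] F slide [np.float64(-2.96), np.float64(-3.81), np.float64(7.3)] w 0.001 q [-0.23  0.09  1.91 -0.    1.14 -0.63]
RtSY [ 1.0e+00  1.0e-04 -2.6e-03]
button z 34.0 496 Y [100.  113.9 139.6]
gir X,Y,Z [array([-24.3,  -7.8,  16.3]), array([223.4, 238.5, 261.4]), array([ 70.4, 100.1, 143.7])]
platform Y [147.7 298. ]
```

View pics/z14.png

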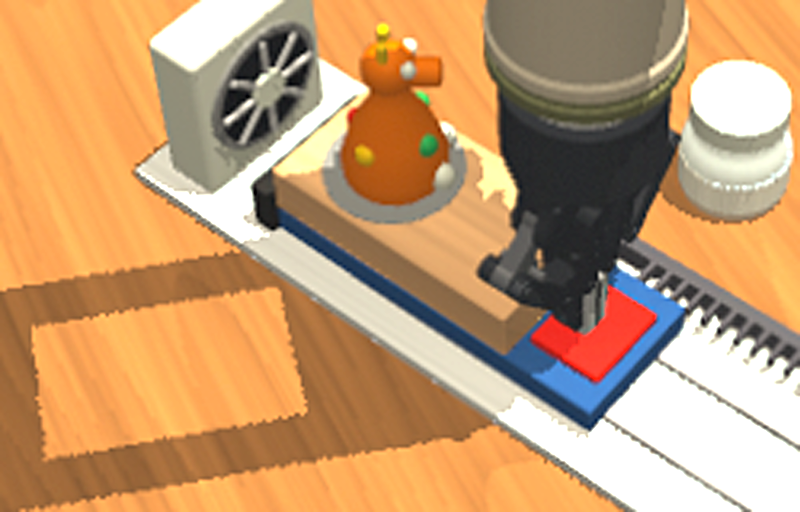

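Emit:
drive_tool:
  steps:
    - [[0,0,0,0.06,0,0,255],[0,0,0,0.06,0,0,255],[0,0,0,0.06,0,0,255],[0,0,0,0,0,0,255]]

```text
time_s: 15.65
eef_pos: [0.5082, -0.0652, 0.0045]
tool_rot: [1.727, 2.62, -0.0]
ft_force: [0.9, -2.9, 5.6]
width: -0.0
```

```bash
python3 tip2.py 15
```

```text
t 15.65 p [ 0.5082 -0.0652  0.0045] slide [np.float64(0.1), np.float64(130.5), np.float64(4.5)] F slide [np.float64(-0.35), np.float64(-3.03), np.float64(5.57)] w -0.0 q [-0.23  0.08  1.92 -0.    1.14 -0.63]
RtSY [ 1.0e+00  1.0e-04 -2.7e-03]
button z 33.9 517 Y [ 99.8 114.5 139.2]
gir X,Y,Z [array([-24.3,  -7.8,  16.5]), array([223.6, 238.4, 261. ]), array([ 69.8, 100. , 144.2])]
platform Y [148.5 297.3]
```

Emit:
drive_tool:
  steps:
    - [[0,0,0,0.06,0,0.03,255],[0,0,0,0.06,0,0,255],[0,0,0,0.06,0,0,255],[0,0,0,0.06,0,0,255],[0,0,0,0.06,0,0,255],[0,0,0,0,0,0,255]]

```text
time_s: 16.2
eef_pos: [0.5074, -0.0625, 0.0045]
tool_rot: [1.727, 2.62, 0.0]
ft_force: [1.0, -4.2, 6.8]
width: -0.001
```

```bash
python3 tip2.py 16
```

```text
t 16.2 p [ 0.5074 -0.0625  0.0045] slide [np.float64(0.4), np.float64(133.3), np.float64(4.5)] F slide [np.float64(-0.76), np.float64(-4.24), np.float64(6.84)] w -0.001 q [-0.22  0.08  1.92 -0.    1.14 -0.63]
RtSY [ 1.0e+00  1.0e-04 -3.2e-03]
button z 34.1 549 Y [ 99.9 115.5 139.1]
gir X,Y,Z [array([-24.3,  -7.8,  16.5]), array([223.7, 238.8, 261.1]), array([ 70.1, 100.6, 144.7])]
platform Y [146.7 297.9]
```

Emit:
drive_tool:
  steps:
    - [[0,0,0,0.06,0,0,255],[0,0,0,0.06,0,0,255],[0,0,0,0,0,0,255]]

```text
time_s: 16.5
eef_pos: [0.5072, -0.062, 0.0045]
tool_rot: [1.727, 2.619, -0.0]
ft_force: [4.1, -7.3, 5.3]
width: -0.001
```

```bash
python3 tip2.py 17
```

```text
t 16.5 p [ 0.5072 -0.062   0.0045] slide [np.float64(0.4), np.float64(133.8), np.float64(4.5)] F slide [np.float64(0.9), np.float64(-8.29), np.float64(5.28)] w -0.001 q [-0.22  0.08  1.92 -0.    1.14 -0.62]
RtSY [ 1.0e+00  1.0e-04 -4.2e-03]
button z 33.9 549 Y [100.1 115.2 139. ]
gir X,Y,Z [array([-24.4,  -7.5,  16. ]), array([223.8, 238.9, 261.7]), array([ 70.7, 100.3, 144.3])]
platform Y [147.2 297.9]
```

View pics/z17.png

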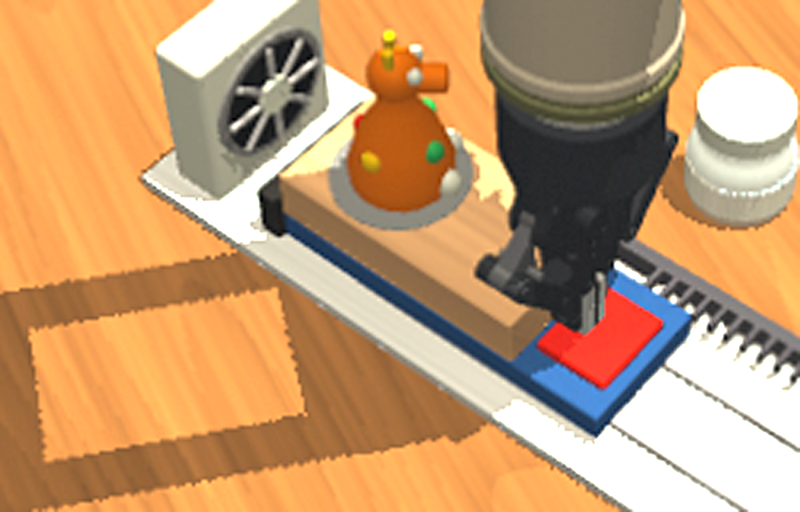

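Emit:
drive_tool:
  steps:
    - [[0,0,0,-0.04,0,-0.1,255],[0,0,0,0,0,-0.2,255],[0,0,0,0,0,-0.2,255],[0,0,0,0,0,-0.2,255],[0,0,0,0,0,-0.2,255],[0,0,0,0,0,-0.2,255],[0,0,0,0,0,-0.2,255],[0,0,0,0,0,0,255]]

```text
time_s: 17.22
eef_pos: [0.5059, -0.0624, 0.0162]
tool_rot: [1.728, 2.621, -0.002]
ft_force: [2.7, -6.7, -1.7]
width: -0.004
```

```bash
python3 tip2.py 18
```

```text
t 17.22 p [ 0.5059 -0.0624  0.0162] slide [np.float64(-0.9), np.float64(134.0), np.float64(16.2)] F slide [np.float64(-0.19), np.float64(-7.18), np.float64(-1.67)] w -0.004 q [-0.22  0.06  1.92 -0.    1.16 -0.63]
RtSY [ 1.e+00 -1.e-04 -3.e-03]
button z 41.7 651 Y [ 99.6 115.5 140.1]
gir X,Y,Z [array([-24.8,  -7.8,  16.5]), array([223.4, 238.6, 261. ]), array([ 69.8, 100.2, 144.6])]
platform Y [142.5 297.9]
```

View pics/z18.png

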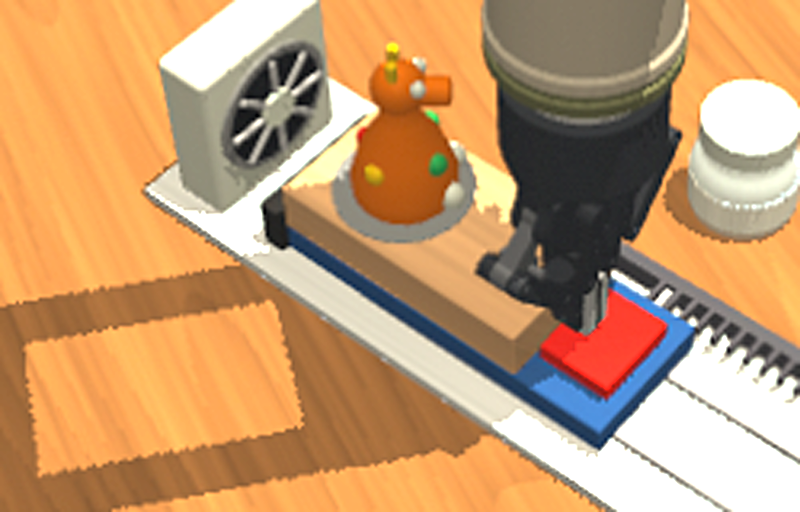

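Emit:
drive_tool:
  steps:
    - [[0,0,0,-0.05,0,-0.05,255],[0,0,0,-0.1,0,-0.1,255],[0,0,0,-0.1,0,-0.1,255],[0,0,0,-0.2,0,-0.1,255],[0,0,0,-0.2,0,-0.5,255],[0,0,0,0,0,-1,255],[0,0,0,0,0,-1.5,255],[0,0,0,0,0,-2,255],[0,0,0,0,0,-2,255],[0,0,0,0,0,-2,255],[0,0,0,0,0,-2,255],[0,0,0,0,0,-2,255]]

```text
time_s: 18.27
eef_pos: [0.508, -0.0665, 0.1519]
tool_rot: [1.728, 2.622, 0.001]
ft_force: [-0.2, -0.5, -0.6]
width: 0.004
```

Emit:
drive_tool:
  steps:
    - [[0,0,0,-1,0,-2,255],[0,0,0,-2,0,-2,255],[0,0,0,-3,0,-1,255],[0,0,0,-3,0,0,255],[0,0,0,-3,0,0,255],[0,0,0,-3,0,0,255],[0,0,0,-3,0,0,255],[0,0,0,-2,0,0,255],[0,0,0,-1,0,0,255],[0,0,0,0,0,0,255],[0,0,0,0,0,0,255]]

```text
time_s: 19.18
eef_pos: [0.5905, -0.2592, 0.2]
tool_rot: [-1.729, -2.622, -0.001]
ft_force: [0.7, 0.2, -0.7]
width: -0.001
```

```bash
cat > fin.py <<'E'
from h import *
st()
for n in ('side','top'):
    im,d=capture(n); cv2.imwrite(f'pics/{n}F.png',im[...,::-1]); P=cloud(n,d); D=P-B0; X=D@SX*1e3; Y=D@SY*1e3; Z=P[...,2]*1e3
    hsv=cv2.cvtColor(im,cv2.COLOR_RGB2HSV)
    red=((hsv[...,0]<6)|(hsv[...,0]>174))&(hsv[...,1]>180)&(hsv[...,2]>60)&(Z>37)&(Z<48)&(abs(X)<40)&(abs(Y-120)<40)
    if red.sum()>20:
        ys,xs=np.nonzero(red); Q=onz(n,np.c_[xs,ys],0.043)-B0; r=cv2.minAreaRect(np.c_[Q@SX,Q@SY].astype(np.float32)*1000); print(n,'button z',np.median(Z[red]),'rect',r)
    z=np.load(f'{n}0.npz'); P0=cloud(n,z['d'])
    h0=cv2.cvtColor(z['im'],cv2.COLOR_RGB2HSV)
    for nm,c,rad,zl in (('jar',(.637,-.004),.06,.05),('tape',(.665,-.125),.07,.03),('pot',(.448,-.235),.05,.045),('can',(.51,.43),.07,.09)):
        o=[]
        for PP in (P0,P):
            k=(np.hypot(PP[...,0]-c[0],PP[...,1]-c[1])<rad)&(PP[...,2]>zl)&(PP[...,2]<.13); o.append((PP[k].mean(0)*1000).round(1).tolist()+[int(k.sum())] if k.any() else None)
        print(n,nm,o)
    g=(hsv[...,0]>=3)&(hsv[...,0]<14)&(hsv[...,1]>180)&(Z>68)&(Z<170)&(abs(X)<45)&(abs(Y-240)<50)
    print('gir',[np.percentile(a[g],[2,50,98]).round(1) for a in (X,Y,Z)])
E
python3 fin.py
```

```text
t 19.18 p [ 0.5905 -0.2592  0.2   ] slide [np.float64(-0.6), np.float64(-80.2), np.float64(200.0)] F slide [np.float64(0.77), np.float64(-0.07), np.float64(-0.7)] w -0.001 q [-0.49  0.25  1.35  0.    1.54 -0.9 ]
side button z 41.95018742145076 rect ((-2.151611328125, 119.22357177734375), (52.6380500793457, 43.14653015136719), 0.6342659592628479)
side jar [[636.0, -8.3, 65.6, 758], [635.9, -8.3, 65.5, 763]]
side tape [[686.3, -130.7, 37.4, 922], [672.8, -130.9, 37.3, 653]]
side pot [[447.3, -236.4, 53.8, 1240], [447.3, -236.5, 53.8, 1241]]
side can [[521.9, 414.0, 110.2, 808], [521.5, 413.7, 110.1, 813]]
gir [array([-25. ,  -8.6,  16.1]), array([223.3, 238.6, 261.8]), array([ 69.7,  97.5, 141.2])]
top jar [[638.7, -3.7, 67.3, 663], [638.7, -3.6, 67.3, 668]]
top tape [[688.1, -128.3, 38.8, 688], [688.3, -128.3, 38.7, 691]]
top pot [[449.2, -232.9, 54.3, 782], [449.0, -233.2, 54.1, 773]]
top can [[526.0, 421.5, 114.6, 1168], [526.0, 421.4, 114.6, 1167]]
gir [array([-4.1,  9.1, 20. ]), array([227.4, 240.1, 254.4]), array([130.9, 142.4, 146.1])]
```

View pics/sideF.png

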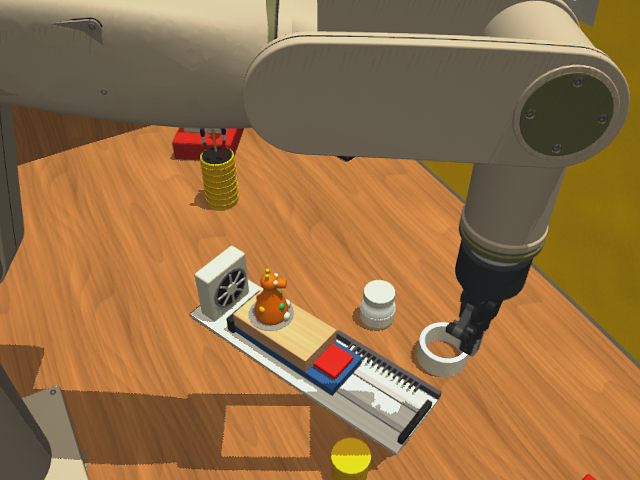

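View pics/topF.png

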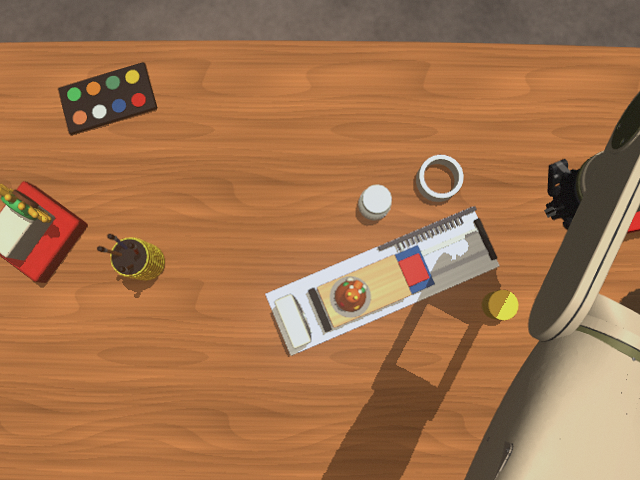

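The side view shows the carriage against the stop, with the button up at (333,360) and the giraffe standing on its disc at (271,305). The top view shows the stop touching the platform at about (320,310), the jar, tape, pot and can in place, and the arm clear.

```bash
python3 -c "
from h import *
print(ticket.sign_off())"
```

```text
the job is handed in; nothing more can be done
None
```

The carriage is home against the rubber end stop with the button up and locked, and the job is handed in. I pressed the button right down with the shut fingertips and held it down for the whole push. At the stop I pushed on until the tips met the wooden step at about 8 N, then lifted off and moved clear. It took about 19 s of robot time.

**Last checks**
- **Carriage:** travel measures 119–120 mm of 120 by the cameras. At the stop the tips slid forward over the button while the carriage stayed put, so it was fully home.
- **Button:** its top reads 42 mm, the same as at the start. It read about 34 mm throughout the push, with 5–10 N on it.
- **Giraffe:** it stands upright on its disc and rode along with no visible shift. The gripper never came close to it.
- **Bystanders:** the jar, pot and can have not moved, within 0.5 mm.
- **Robot:** it is clear of everything, with no contact force.

**Disagreements**
- The shut fingertips were really about 30 mm above the reported TCP, by both the depth images and the force at contact. I steered the press by force and camera instead of by TCP height.
- The side camera showed the tape roll shifted by 13 mm, but the gripper was partly hiding it in that picture. The top camera shows it unmoved, within 0.2 mm.
- My final colour check did not pick up the button in the top view, so its final height and position come from the side camera only.

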